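Sort the shutter's fittings and tally them

ROBOT

A 7-joint arm with a two-finger parallel gripper is mounted at the origin on the work surface. World frame = base frame: x ahead of the robot, y to its left, z up, the work surface at z = 0. Lengths are in m, angles in rad, forces in N, time in s.
With the tool pointing down it reaches from about 0.4 to 0.85 m from the base axis. Payload 10.4 kg.
Tool frame: the origin (TCP) lies at the very end of the fingers, on their centre line; the grasp point (between the pads) lies 19 mm behind it; z points along the fingers, y is the line along which they close (so a half turn about z gives the same grasp; the last joint's range is limited). The gripper opens to 87 mm and grips with 3 to 60 N. Pads are 19 mm wide; open, the fingers measure 117 mm over their backs; the gripper's body (75 mm by 190 mm) begins 51 mm behind the grasp point.
Start: joints at [-1.311, 0.332, -0.065, 1.46, 0.022, 1.35, -0.088], TCP at [0.174, 0.6, 0.223] pointing down, gripper open.
Joint ranges: [-2.6, 2.6], [-0.5, 2.12], [-1.47, 1.34], [0.16, 2.42], [-1.27, 4.41], [0.06, 2.06], [-2.6, 2.6]. Speed limits (rad/s): [2.22, 2.22, 2.79, 2.79, 3.14, 3.14, 3.14].

INTERFACE

Orientations are given as a unit quaternion [x, y, z, w].
In Python, from bench import status, camera, order gives the robot as it stands.
- The arm moves only by the tool jog_arm, never from a script. Its argument "plan" is a list of rows, each a list of 7 numbers: the turn, a rotation vector about the tool's x, y, z in rad, then the shift along the tool's x, y, z in mm, then the opening, from -1 (shut) to 1 (fully open). A call has 1 to 12 rows; each row is the pose to reach, as a shift and turn from the pose commanded when the call began, along the tool's axes at that moment; what a row does not reach only later rows make up. A row lasts 1/10 s, in which the tool goes at most 50 mm and 8.59 degrees, less where a joint would pass 70% of its speed; a pose out of reach is approached as far as the arm can. A call with a gripper value outside its range is refused whole. The fingers move at their own pace and stop on an object; "squeeze" is the grip in N (left out, the last holds). Time passes only in rows, so rows that repeat a pose let the fingers close. It gives the time, the measured TCP pose, the force, the opening and the grip force at its end, in the units of the state.
- status.read_state(): the state, without advancing time (a new reading comes with each control period).
- camera(name): name is "scene" or "top" or "wrist"; returns a dict with "image" (400x640x3 uint8, red, green, blue), "z_map" (400x640 float32, m along the optical axis (not along the pixel's ray), 0 where there is no reading), "fx", "fy", "cx", "cy" (pixels), "world_from_camera" (4x4, takes a point from camera to world coordinates); the wrist camera has in their place "mount" (4x4, takes a point from camera to tool coordinates, whose origin is the TCP and whose axes are the flange's). Camera axes: x right, y down, z forward; pixel columns grow to the right and rows downward; lengths in m; the calibration is good to about 2 mm. A picture is of the moment at which its call begins: read the wrist's pose just before it.
- order.close_job(): hands the job in; it is judged then, once.
The state is a dict: "time": time; "joint_positions": joint angles; "joint_vel": joint speeds; "joint_torque": joint torques, N m; "ee_pos": TCP position; "eef_rot": TCP orientation; "ft_force": force on the tool from outside, world axes, zero at the start; "torque": the same for the moment, N m; "width": finger opening in m; "grip_force": force on a finger pad.
Only numpy, scipy, OpenCV 4.12 (cv2) and the standard library are available. Lean on these libraries where they do the work, as an engineer would, in place of code of your own. Each camera call takes 0.05 s, during which the arm holds its last target. There are 200 camera calls.

TASK

Sort the iron fittings lying on the shutter: set both bow handles in the oblong wooden tray and the cupboard turn in the round tin, each put down (not dropped) so that it lies flat on the container's floor with its plate down. When all three are in, press the tally counter's plunger right down to its stop, keep it down for a moment and let it come up again. Leave the keeper on the shutter, and do not shift the turnscrew or the thumb latch.

Things in the scene. Friction and masses are not known exactly. Their poses are not given: they have to be found in the camera images.
- bow_handle_1: One of two identical bow handles. Blackened iron, plate down on the shutter. Origin: centre of the plate's underside, z up. Plate 125 mm long (x), 34 mm wide with round ends, 5 mm thick. In the x-z plane over it a bow of 12 mm bar: straight square middle 46 mm long, centre line 40 mm above the origin (top at 46), legs at x = +/-40 mm. About 0.18 kg.
- bow_handle_2: One of two identical bow handles. Blackened iron, plate down on the shutter. Origin: centre of the plate's underside, z up. Plate 125 mm long (x), 34 mm wide with round ends, 5 mm thick. In the x-z plane over it a bow of 12 mm bar: straight square middle 46 mm long, centre line 40 mm above the origin (top at 46), legs at x = +/-40 mm. About 0.18 kg.
- cupboard_turn: The cupboard turn. Blackened iron, plate down on the shutter. Origin: centre of the plate's underside, z up. Square plate 64 x 64 mm, 5 mm thick, with a round knob 32 mm across on its middle, from 21 to 45 mm above the origin, on a 16 mm stem. About 0.16 kg.
- keeper: Pitted steel keeper that stays on the shutter: plate 80 x 36 mm, 5 mm thick, one end turned up and over into a lip 30 mm high. Origin: centre of the underside. Not to be moved.
- shutter: Green painted shutter panel lying flat on a cast iron turntable, both fixed: 220 mm (x) by 400 mm (y), its flat top 75 mm above the bench. Origin: on the bench under its centre.
- long_tray: Oblong open wooden tray, fixed on the bench: outside 220 mm (x) by 150 mm (y), 32 mm high, walls and floor 5 mm thick. Origin: centre of the underside, on the bench.
- round_tin: Round open tin, fixed on the bench: outside diameter 150 mm, 40 mm high, wall 4 mm, floor 5 mm thick. Origin: centre of the underside, on the bench.
- counter: Tally counter, fixed at the back. Origin: on the bench below the middle of the plunger head's top; its front is -x. A flat dust hood, 180 mm wide (y), spans x = 13 to 77 mm, underside 216 mm above the bench, on posts at x = 50, y = +/-82 mm: a hand straight above the plunger strikes it, one leaning back to -x by 30 to 40 degrees passes in front.
- plunger_top (a point): Centre of the top face of the counter's plunger head (a 32 mm steel disc), 115 mm above the bench when up. Its z axis is the plunger's axis, pointing out of the head: it leans 30 degrees from vertical towards the counter's front (-x of the counter). Press along -z.
- plunger (a joint): Travel of the spring plunger in m: 0 up, 0.012 down at its stop. About 2 N to start it, 6.5 N at the stop; it springs back.
- turnscrew: Boxwood-handled turnscrew, 200 mm long, lying at the back left. Origin: at its middle, underside. Not to be moved.
- thumb_latch: Rusty Suffolk thumb latch, 190 mm long, 36 mm high, lying at the back right. Origin: centre of its underside. Not to be moved.
There are look-alikes about, which are no part of the job. What is shaped like the bow_handle_2 but green, pink or purple is not meant.

How it is judged:
By the outcome, as a careful person would: the job done as asked, in the order asked, and still so for the second after the job is handed in, with the robot touching nothing.
It also fails if it takes over 72 s, if anything falls off the work surface, if the arm or the gripper's body presses on something with over 40 N, if the wrist force passes 120 N, or if a joint passes its speed limit or range.

## Working session

There is one attempt and no reset: what is moved stays moved. The work goes in short steps, Python scripts to look and compute and a tool call to move; the robot and the scene stay as the last step left them, time stands still between calls to the robot, and variables do not carry over. Pictures are saved under pics/ and viewed, at most 10 in all, crops included, and the job is handed in when it is done.

Besides the shell and the picture viewer there is one more tool, called by a JSON object that holds its "fn" and its "kwargs". jog_arm: Moves the arm, as the interface text tells. Its arguments: {"type":"object","properties":{"plan":{"type":"array"},"squeeze":{"type":"number"}},"required":["plan"]}

```bash
ls; mkdir -p pics
python3 - <<'E'
from bench import status,camera
import cv2,numpy as np
print(status.read_state())
for n in ("scene","top"):
    c=camera(n); np.savez(n+".npz",**c); cv2.imwrite(f"pics/{n}0.png",c["image"][:,:,::-1])
    print(n,c["fx"],c["cx"],c["cy"],np.round(c["world_from_camera"],4).tolist())
c=camera("wrist");print(np.round(c["mount"],4).tolist(),c["fx"])
E
```

```text
pics
{'time': 0.0, 'joint_positions': array([-1.31060916,  0.33289738, -0.0647331 ,  1.46092956,  0.02162382,
        1.34990058, -0.08850491]), 'joint_vel': array([-0.00076344,  0.00247962,  0.00046696,  0.0002297 , -0.00125787,
       -0.00017334, -0.00086251]), 'joint_torque': array([ 1.87608362e-03, -6.23253751e+01,  2.61194736e-02, -3.89891875e+01,
       -6.11371058e-02,  4.00636217e-02,  1.18892222e-04]), 'ee_pos': array([0.1742828 , 0.59980868, 0.22174372]), 'eef_rot': array([ 1.40896974e-01,  9.90024003e-01, -7.16369800e-04, -6.24250301e-05]), 'ft_force': array([0.55339333, 1.16562407, 0.03711761]), 'torque': array([-0.00199511, -0.03406171, -0.04147999]), 'grip_force': 0.0, 'width': 0.08724353155608543}
scene 393.7267984561126 319.62896293617956 193.57479855938732 [[-0.7563, 0.5395, -0.37, 0.8856], [0.6541, 0.6126, -0.4437, 0.3997], [-0.0127, -0.5776, -0.8162, 0.9608], [0.0, 0.0, 0.0, 1.0]]
top 367.64290061588923 321.4532407621518 203.14156978466863 [[0.0005, -0.985, 0.1724, 0.3128], [-0.9999, 0.0013, 0.0103, -0.0593], [-0.0104, -0.1724, -0.985, 1.0945], [0.0, 0.0, 0.0, 1.0]]
[[0.0005, -0.9614, -0.2753, 0.0759], [1.0, 0.0003, 0.0008, 0.0005], [-0.0007, -0.2753, 0.9614, -0.1617], [0.0, 0.0, 0.0, 1.0]] 287.682731132656
```

View pics/top0.png

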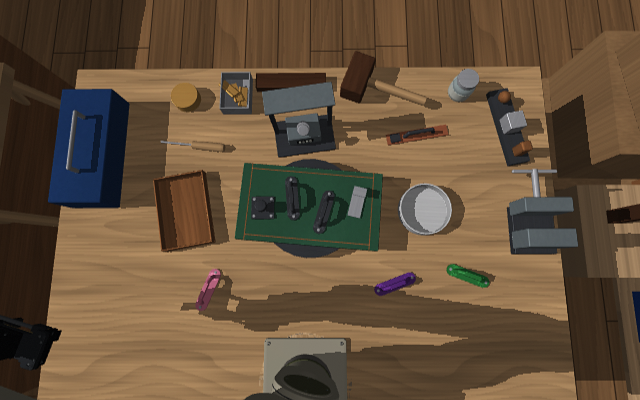

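View pics/scene0.png

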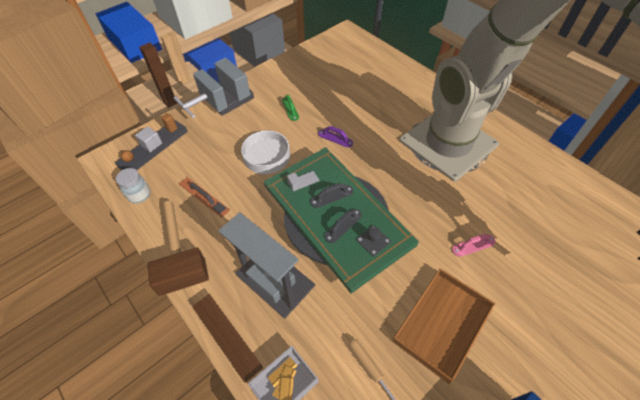

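Top view: on the shutter there are two black bow handles at about (292,197) and (325,211), the square turn with its knob at (263,207), and the bright keeper at (357,201). The tray is at (185,211), the tin at (425,209), and the counter plunger at (303,130).

Could be mistaken for a handle: pink (208,288), purple (395,284) and green (468,274), all excluded by colour. The turnscrew (200,146) and latch (418,134) are not to be touched. I choose the two black handles on the shutter.

```bash
cat > h.py <<'E'
import numpy as np,cv2
def load(n): return dict(np.load(n+".npz"))
def pts(c,T=None):
    T=c["world_from_camera"] if T is None else T
    v,u=np.mgrid[:400,:640]; z=c["z_map"].astype(float)
    P=np.stack([(u-c["cx"])/c["fx"]*z,(v-c["cy"])/c["fy"]*z,z],-1)
    return P@T[:3,:3].T+T[:3,3]
def ray(c,u,v,h,T=None):
    T=c["world_from_camera"] if T is None else T
    d=T[:3,:3]@np.array([(u-c["cx"])/c["fx"],(v-c["cy"])/c["fy"],1]); return T[:3,3]+d*(h-T[2,3])/d[2]
def px(c,p):
    T=np.linalg.inv(c["world_from_camera"]); q=T[:3,:3]@p+T[:3,3]; return c["fx"]*q[0]/q[2]+c["cx"],c["fy"]*q[1]/q[2]+c["cy"]
def rect(xy):
    (a,b),(w,h),t=cv2.minAreaRect((xy*1000).astype(np.float32))
    if w<h: w,h,t=h,w,t+90
    return f"c=({a:.0f},{b:.0f}) {w:.0f}x{h:.0f} yaw={(t+90)%180-90:.1f}"
E
python3 - <<'E'
from h import *
for n in("top","scene"):
    c=load(n);P=pts(c);x,y,z=P[...,0],P[...,1],P[...,2];hsv=cv2.cvtColor(c["image"],cv2.COLOR_RGB2HSV)
    ok=c["z_map"]>0; print(n)
    g=ok&(hsv[...,0]>60)&(hsv[...,0]<95)&(hsv[...,1]>80)&(abs(z-.075)<.02)&(x>.35)
    print(" shutter",rect(P[g][:,:2]),np.median(z[g]).round(4)); sc=np.median(P[g][:,:2],0)
    for lo,hi in((.084,.2),(.105,.2)):
        m=(ok&(z>lo)&(z<hi)&(abs(x-sc[0])<.1)&(abs(y-sc[1])<.19)).astype(np.uint8)
        k,l,s,ce=cv2.connectedComponentsWithStats(m)
        for i in range(1,k):
            if s[i,4]>25: q=P[l==i]; print(" ",lo,ce[i].round(),s[i,4],rect(q[:,:2]),"top z",np.percentile(q[:,2],[50,90]).round(4),"V",hsv[...,2][l==i].mean().round())
    for nm,(lo,hi),bx in(("tray rim",(.022,.045),(.3,.7,.1,.5)),("tin rim",(.03,.05),(.3,.7,-.5,-.2)),("counter",(.09,.16),(.55,.9,-.2,.2)),("hood",(.2,.26),(.55,.9,-.25,.25))):
        m=(ok&(z>lo)&(z<hi)&(x>bx[0])&(x<bx[1])&(y>bx[2])&(y<bx[3])).astype(np.uint8)
        k,l,s,ce=cv2.connectedComponentsWithStats(m)
        for i in range(1,k):
            if s[i,4]>40: q=P[l==i]; print(" ",nm,ce[i].round(),s[i,4],rect(q[:,:2]),"z",np.percentile(q[:,2],[10,50,95]).round(4))
c=load("top");cr=np.hstack([cv2.resize(c["image"][155:260,230:390],None,fx=3,fy=3,interpolation=2),cv2.resize(c["image"][80:185,250:350],None,fx=3,fy=3,interpolation=2)])
cv2.imwrite("pics/crop1.png",cr[:,:,::-1])
E
```

```text
top
 shutter c=(484,-14) 399x220 yaw=85.0 0.0745
  0.084 [291. 197.] 144 c=(503,34) 85x12 yaw=5.8 top z [0.1176 0.1216] V 42.0
  0.084 [359. 192.] 117 c=(518,-153) 36x24 yaw=77.9 top z [0.1044 0.107 ] V 132.0
  0.084 [323. 211.] 135 c=(466,-54) 86x12 yaw=-16.5 top z [0.1183 0.1222] V 43.0
  0.084 [260. 206.] 116 c=(478,116) 30x29 yaw=2.1 top z [0.119  0.1216] V 45.0
  0.105 [291. 196.] 129 c=(506,35) 79x12 yaw=5.8 top z [0.1186 0.1217] V 43.0
  0.105 [359. 192.] 41 c=(518,-154) 34x23 yaw=73.7 top z [0.1063 0.1078] V 132.0
  0.105 [323. 211.] 122 c=(465,-54) 77x12 yaw=-16.5 top z [0.1188 0.1222] V 44.0
  0.105 [260. 206.] 113 c=(477,117) 30x29 yaw=45.2 top z [0.1191 0.1217] V 45.0
  tray rim [208. 145.] 133 c=(679,301) 100x19 yaw=84.6 z [0.0225 0.0242 0.0284]
  tray rim [181. 210.] 584 c=(480,363) 221x152 yaw=10.9 z [0.0247 0.0295 0.0338]
  tin rim [427. 208.] 311 c=(481,-350) 150x147 yaw=-89.9 z [0.033  0.0386 0.0423]
  counter [329. 111.] 41 c=(749,-68) 16x8 yaw=50.9 z [0.0954 0.1171 0.1462]
  counter [272. 119.] 44 c=(725,88) 17x9 yaw=-37.3 z [0.0979 0.1212 0.1464]
  counter [303. 
[... 522 characters left out ...]
79.] 35 c=(520,-150) 28x23 yaw=78.3 top z [0.1059 0.1073] V 161.0
  0.105 [331. 189.] 143 c=(468,-53) 79x14 yaw=-15.2 top z [0.1171 0.1218] V 82.0
  0.105 [342. 219.] 153 c=(507,36) 78x13 yaw=4.0 top z [0.1183 0.1215] V 78.0
  0.105 [374. 234.] 144 c=(479,119) 31x29 yaw=-1.8 top z [0.1187 0.121 ] V 74.0
  tray rim [446. 325.] 895 c=(480,364) 222x150 yaw=10.7 z [0.0254 0.0309 0.034 ]
  tray rim [365. 359.] 324 c=(681,302) 99x20 yaw=83.7 z [0.0226 0.0242 0.0269]
  tin rim [265. 149.] 314 c=(482,-349) 152x148 yaw=51.7 z [0.0319 0.0373 0.0421]
  counter [288. 289.] 100 c=(731,95) 18x10 yaw=-34.9 z [0.098  0.1252 0.1553]
  hood [259. 246.] 2370 c=(736,10) 181x65 yaw=-81.5 z [0.2218 0.2236 0.2257]
```

View pics/crop1.png

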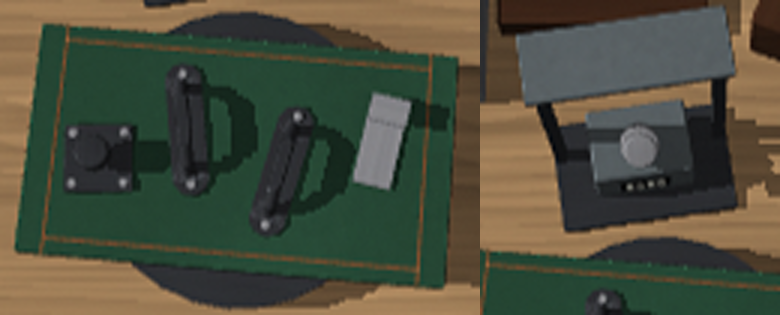

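```bash
cat >> h.py <<'E'
from scipy.spatial.transform import Rotation as R
def down(phi): 
    a=np.radians(phi); y=np.array([np.cos(a),np.sin(a),0]); z=np.array([0,0,-1.]); return np.stack([np.cross(y,z),y,z],1)
def go(s,*targets):
    "targets: (x,y,z mm, yaw deg of tool y or 3x3) -> turn rad, shift mm in tool axes"
    R0=R.from_quat(s["eef_rot"]).as_matrix(); p0=np.array(s["ee_pos"])*1000
    for x,y,z,f in targets:
        Rt=f if np.ndim(f) else down(f)
        print("turn",R.from_matrix(R0.T@Rt).as_rotvec().round(3),"shift",(R0.T@(np.array([x,y,z])-p0)).round(1))
E
python3 - <<'E'
from h import *
from bench import status
for n in("top","scene"):
    c=load(n);P=pts(c)
    for nm,(a,b),r in(("tray floor",(.480,.3635),.04),("tin floor",(.4815,-.3495),.05),("bench",(.35,.363),.03)):
        m=(np.hypot(P[...,0]-a,P[...,1]-b)<r)&(c["z_map"]>0)&(abs(P[...,2])<.03); print(n,nm,np.median(P[m][:,2]).round(4),m.sum())
c=load("top");print("plunger px->",ray(c,302.7,129.3,.115).round(4))
# grey bright disc on the plunger
hsv=cv2.cvtColor(c["image"],cv2.COLOR_RGB2HSV);P=pts(c)
m=(np.hypot(P[...,0]-.695,P[...,1]-.004)<.035)&(P[...,2]>.1)&(hsv[...,2]>110)&(hsv[...,1]<60)
q=P[m];print(m.sum(),rect(q[:,:2]),q.mean(0).round(4)); u=np.linalg.svd(q-q.mean(0))[2][2];print("normal",u.round(3))
s=status.read_state();go(s,(400,350,222,85),(507,35.5,200,95),(507,35.5,96,95))
E
```

```text
top tray floor 0.004 545
top tin floor 0.0047 862
top bench -0.0008 322
scene tray floor 0.0048 875
scene tin floor 0.0048 530
scene bench 0.0012 335
plunger px-> [0.6945 0.0037 0.115 ]
82 c=(697,8) 34x26 yaw=34.7 [0.6934 0.0043 0.1155]
normal [-0.396 -0.004  0.918]
turn [-0.001 -0.    -0.196] shift [-2.865e+02 -1.770e+02  2.000e-01]
turn [-0.001 -0.    -0.37 ] shift [-477.  -449.2   22.4]
turn [-0.001 -0.    -0.37 ] shift [-477.  -449.1  126.4]
```

{"fn": "jog_arm", "kwargs": {"plan": [[0,0,-0.03,-36,-34,2,0],[0,0,-0.06,-72,-68,4,0],[0,0,-0.09,-108,-102,6,0],[0,0,-0.12,-144,-136,8,0],[0,0,-0.15,-180,-170,10,0],[0,0,-0.18,-216,-204,12,0],[0,0,-0.21,-252,-238,14,0],[0,0,-0.24,-288,-272,16,0],[0,0,-0.27,-324,-306,18,0],[0,0,-0.31,-360,-340,20,0],[0,0,-0.34,-396,-374,22,0],[0,0,-0.37,-432,-408,22,0]], "squeeze": 30}}

```text
time: 1.35
ee_pos: [0.4758, 0.0859, 0.2004]
eef_rot: [-0.044, 0.999, 0.0, -0.0]
ft_force: [0.9, 0.8, 0.1]
width: 0.0437
grip_force: 0.0
```

{"fn": "jog_arm", "kwargs": {"plan": [[0,0,0,-20,-15,0,0],[0,0,0,-35,-30,0,0],[0,0,0,-45,-41,0,0],[0,0,0,-45,-41,0,0]]}}

```text
time: 1.75
ee_pos: [0.5245, 0.0491, 0.2002]
eef_rot: [-0.042, 0.999, -0.001, -0.0]
ft_force: [0.3, 0.2, -0.2]
width: 0.0433
grip_force: 0.0
```

```bash
cat >> h.py <<'E'
def wlook(name=None):
    from bench import status,camera
    s=status.read_state();c=camera("wrist");T=np.eye(4);T[:3,:3]=R.from_quat(s["eef_rot"]).as_matrix();T[:3,3]=s["ee_pos"];T=T@c["mount"]
    if name: cv2.imwrite(name,c["image"][:,:,::-1])
    return s,c,pts(c,T)
def blobs(P,lo,hi,ctr,r=.25,mn=60):
    x,y,z=P[...,0],P[...,1],P[...,2]
    m=((z>lo)&(z<hi)&(np.hypot(x-ctr[0],y-ctr[1])<r)).astype(np.uint8)
    k,l,st,ce=cv2.connectedComponentsWithStats(m)
    for i in range(1,k):
        if st[i,4]>mn: q=P[l==i];print(ce[i].round(),st[i,4],rect(q[:,:2]),"z",np.percentile(q[:,2],[50,90]).round(4))
E
python3 - <<'E'
from h import *
s,c,P=wlook("pics/w1.png");print(s["time"],s["ee_pos"].round(4),s["width"])
blobs(P,.11,.14,(.49,0),.2)
go(s,(507,35.5,200,95),(507,35.5,96,95))
E
```

```text
1.75 [0.5245 0.0491 0.2002] 0.04326904349698862
[203. 125.] 1358 c=(466,-52) 71x13 yaw=-15.7 z [0.1197 0.1211]
[305. 180.] 1020 c=(506,37) 71x12 yaw=4.9 z [0.1201 0.1212]
[403. 159.] 1116 c=(478,119) 31x30 yaw=4.8 z [0.1194 0.1203]
turn [-0.001 -0.    -0.003] shift [ 18.6 -12.1   0.2]
turn [-0.001 -0.    -0.003] shift [ 18.6 -12.  104.2]
```

View pics/w1.png

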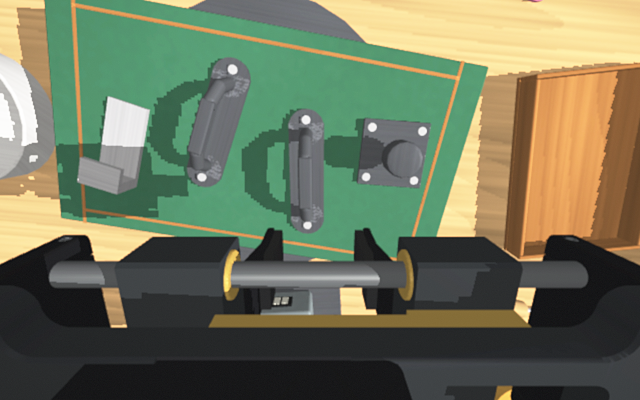

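{"fn": "jog_arm", "kwargs": {"plan": [[0,0,0,10,-6,10,0],[0,0,0,19,-11.6,35,0],[0,0,0,19,-11.6,65,0],[0,0,0,19,-11.6,90,0],[0,0,0,19,-11.6,104,0],[0,0,0,19,-11.6,104,0],[0,0,0,19,-11.6,104,-1],[0,0,0,19,-11.6,104,-1],[0,0,0,19,-11.6,104,-1],[0,0,0,19,-11.6,104,-1],[0,0,0,19,-11.6,104,-1]], "squeeze": 40}}

```text
time: 2.9
ee_pos: [0.5062, 0.0376, 0.097]
eef_rot: [-0.044, 0.999, 0.0, 0.0]
ft_force: [1.4, -1.6, -1.3]
width: 0.0113
grip_force: 37.7
```

Run:
```python
from h import *
from bench import status
s=status.read_state();print(s["ee_pos"].round(4),s["width"],s["grip_force"])
a=np.radians(10.8)
# first handle at tray y=+32
x,y=480-32*np.sin(a),363.5+32*np.cos(a);print(x,y)
z=s["ee_pos"][2]*1000;go(s,(506.5,36,z+80,95),(x,y,z+80,100.8),(x,y,z-69,100.8))
```

```text
[0.5062 0.0376 0.097 ] 0.011312356632811679 37.7081929812266
474.0037979332568 394.93319202331804
turn [-0.     0.001 -0.   ] shift [ -0.2  -1.6 -80. ]
turn [-0.     0.001 -0.101] shift [  0.9 358.8 -80. ]
turn [-0.     0.001 -0.101] shift [  1.  358.8  69. ]
```

{"fn": "jog_arm", "kwargs": {"plan": [[0,0,0,0,0,-25,-1],[0,0,0,0,5,-55,-1],[0,0,0,0,30,-80,-1],[0,0,-0.02,0,70,-80,-1],[0,0,-0.03,0,115,-80,-1],[0,0,-0.05,0,160,-80,-1],[0,0,-0.07,0,205,-80,-1],[0,0,-0.08,0,250,-80,-1],[0,0,-0.1,1,295,-80,-1],[0,0,-0.1,1,332,-80,-1],[0,0,-0.1,1,352,-80,-1],[0,0,-0.1,1,360,-80,-1]]}}

```text
time: 4.1
ee_pos: [0.4721, 0.3986, 0.1757]
eef_rot: [-0.095, 0.995, -0.0, -0.001]
ft_force: [-0.6, -0.1, -3.4]
width: 0.0117
grip_force: 39.6
```

{"fn": "jog_arm", "kwargs": {"plan": [[0,0,0,0,0,20,-1],[0,0,0,0,0,60,-1],[0,0,0,0,0,100,-1],[0,0,0,0,0,125,-1],[0,0,0,0,0,138,-1],[0,0,0,0,0,142,-1],[0,0,0,0,0,142,-1],[0,0,0,0,0,142,-1]]}}

```text
time: 4.9
ee_pos: [0.4745, 0.3968, 0.0362]
eef_rot: [-0.093, 0.996, 0.001, 0.001]
ft_force: [0.5, 0.3, -1.9]
width: 0.0117
grip_force: 39.6
```

Run:
```python
from h import *
s,c,P=wlook();print(s["ee_pos"].round(4),s["width"],s["grip_force"],s["ft_force"].round(2))
go(s,(474,395,28,100.8))
```

```text
[0.4745 0.3968 0.0362] 0.011654944934290475 39.632900701108156 [ 0.5   0.28 -1.91]
turn [ 0.001  0.002 -0.002] shift [ 0.8 -1.7  8.2]
```

{"fn": "jog_arm", "kwargs": {"plan": [[0,0,0,0,-2,3,-1],[0,0,0,0,-2,6,-1],[0,0,0,0,-2,7.5,-1],[0,0,0,0,-2,8.5,-1],[0,0,0,0,-2,8.5,-1]]}}

```text
time: 5.45
ee_pos: [0.4739, 0.3941, 0.0268]
eef_rot: [-0.093, 0.996, -0.0, -0.0]
ft_force: [-4.0, -3.6, 7.4]
width: 0.0113
grip_force: 39.6
```

{"fn": "jog_arm", "kwargs": {"plan": [[0,0,0,0,-2,8,-0.4],[0,0,0,0,-2,8,-0.4],[0,0,0,0,-2,8,-0.4],[0,0,0,0,-2,-15,-0.4],[0,0,0,0,-2,-50,-0.4],[0,0,0,0,-2,-95,-0.4],[0,0,0,0,-2,-135,-0.2],[0,0,0,0,-2,-155,-0.1],[0,0,0,0,-2,-160,0],[0,0,0,0,-2,-160,0]]}}

```text
time: 6.45
ee_pos: [0.4743, 0.3926, 0.1863]
eef_rot: [-0.094, 0.996, 0.0, 0.0]
ft_force: [-0.1, -0.7, -0.7]
width: 0.0422
grip_force: 0.0
```

Run:
```python
from h import *
s,c,P=wlook();print(s["ee_pos"].round(4),s["width"])
P[P[...,2]>.15]=0
blobs(P,.041,.07,(.48,.37),.1)
go(s,(466.5,-53,187,74),(466.5,-53,96,74))
```

```text
[0.4743 0.3926 0.1863] 0.042179476646301194
[319. 187.] 633 c=(473,395) 69x11 yaw=10.6 z [0.0502 0.0514]
turn [0.001 0.001 0.467] shift [  90.8 -436.4   -1.1]
turn [0.001 0.001 0.467] shift [  90.8 -436.4   89.9]
```

Handle 1 lies in the tray with its bow top at z = 0.051, so it is flat. Now handle 2.

{"fn": "jog_arm", "kwargs": {"plan": [[0,0,0.04,8,-38,0,0],[0,0,0.08,16,-80,0,0],[0,0,0.13,25,-122,0,0],[0,0,0.18,34,-164,0,0],[0,0,0.23,43,-206,0,0],[0,0,0.28,52,-248,0,0],[0,0,0.33,61,-290,0,0],[0,0,0.38,70,-332,0,0],[0,0,0.42,78,-374,0,0],[0,0,0.467,86,-412,0,0],[0,0,0.467,91,-436,0,0],[0,0,0.467,91,-436,0,0]]}}

```text
time: 7.7
ee_pos: [0.4648, -0.0566, 0.1847]
eef_rot: [0.142, 0.99, -0.001, -0.001]
ft_force: [-0.4, 0.3, -0.1]
width: 0.0434
grip_force: 0.0
```

Run:
```python
from h import *
s,c,P=wlook();print(s["time"],s["ee_pos"].round(4),s["width"])
P[P[...,2]>.15]=0
blobs(P,.11,.14,(.466,-.053),.12)
go(s,(466.5,-53,187,74),(466.5,-53,96,74))
```

```text
7.7 [ 0.4648 -0.0566  0.1847] 0.04344357452253768
[323. 206.] 1079 c=(466,-52) 71x12 yaw=-16.4 z [0.12   0.1213]
turn [-0.002 -0.002 -0.006] shift [-0.6  3.9 -2.3]
turn [-0.002 -0.002 -0.006] shift [-0.7  4.1 88.7]
```

{"fn": "jog_arm", "kwargs": {"plan": [[0,0,0,0,1,10,0],[0,0,0,0,1,40,0],[0,0,0,0,1,70,0],[0,0,0,0,1,84,0],[0,0,0,0,1,89,0],[0,0,0,0,1,89,0],[0,0,0,0,1,89,0]]}}

```text
time: 8.45
ee_pos: [0.4666, -0.0515, 0.0974]
eef_rot: [0.139, 0.99, 0.0, 0.0]
ft_force: [-0.3, -0.3, -0.0]
width: 0.0436
grip_force: 0.0
```

{"fn": "jog_arm", "kwargs": {"plan": [[0,0,0,0,-1,1,-1],[0,0,0,0,-1,1,-1],[0,0,0,0,-1,1,-1],[0,0,0,0,-1,1,-1],[0,0,0,0,-1,1,-1],[0,0,0,0,-1,-20,-1],[0,0,0,0,-1,-50,-1],[0,0,0,0,-1,-75,-1],[0,0,0,0,-1,-84,-1],[0,0,0,0,-1,-84,-1]]}}

```text
time: 9.45
ee_pos: [0.4665, -0.0528, 0.1816]
eef_rot: [0.139, 0.99, 0.001, 0.001]
ft_force: [0.1, -1.3, -2.8]
width: 0.0116
grip_force: 40.0
```

Run:
```python
from h import *
from bench import status
s=status.read_state();print(s["ee_pos"].round(4),s["width"],s["grip_force"])
a=np.radians(10.8);x,y=480+32*np.sin(a),363.5-32*np.cos(a);print(x,y)
go(s,(x,y,181,100.8))
```

```text
[ 0.4665 -0.0528  0.1816] 0.011562175688788307 39.98330885544419
485.9962020667432 332.06680797668196
turn [ 0.001  0.002 -0.468] shift [ 87.5 375.3   0.9]
```

{"fn": "jog_arm", "kwargs": {"plan": [[0,0,-0.04,7,28,0,-1],[0,0,-0.09,16,68,0,-1],[0,0,-0.14,26,110,0,-1],[0,0,-0.19,35,152,0,-1],[0,0,-0.24,45,194,0,-1],[0,0,-0.3,55,236,0,-1],[0,0,-0.36,65,278,0,-1],[0,0,-0.42,74,318,0,-1],[0,0,-0.468,82,350,0,-1],[0,0,-0.468,86,368,0,-1],[0,0,-0.468,87,374,0,-1],[0,0,-0.468,87,374,0,-1]]}}

```text
time: 10.65
ee_pos: [0.4857, 0.3296, 0.1801]
eef_rot: [-0.093, 0.996, -0.001, -0.0]
ft_force: [-0.6, -0.7, -2.5]
width: 0.012
grip_force: 40.0
```

{"fn": "jog_arm", "kwargs": {"plan": [[0,0,0,0,0,20,-1],[0,0,0,0,0,60,-1],[0,0,0,0,0,100,-1],[0,0,0,0,0,128,-1],[0,0,0,0,0,140,-1],[0,0,0,0,0,145,-1],[0,0,0,0,0,145,-1],[0,0,0,0,0,145,-1]]}}

```text
time: 11.45
ee_pos: [0.4867, 0.3308, 0.0377]
eef_rot: [-0.094, 0.996, 0.001, 0.001]
ft_force: [0.7, -0.6, -1.2]
width: 0.0115
grip_force: 40.0
```

{"fn": "jog_arm", "kwargs": {"plan": [[0,0,0,0,0,4,-1],[0,0,0,0,0,8,-1],[0,0,0,0,0,9.5,-1],[0,0,0,0,0,10.5,-1],[0,0,0,0,0,11,-1],[0,0,0,0,0,11,-1]]}}

```text
time: 12.05
ee_pos: [0.4855, 0.3304, 0.0261]
eef_rot: [-0.094, 0.996, 0.0, -0.0]
ft_force: [-5.5, -3.6, 11.0]
width: 0.0112
grip_force: 40.0
```

{"fn": "jog_arm", "kwargs": {"plan": [[0,0,0,0,0,10.5,-0.4],[0,0,0,0,0,10.5,-0.4],[0,0,0,0,0,10.5,-0.4],[0,0,0,0,0,-15,-0.4],[0,0,0,0,0,-50,-0.4],[0,0,0,0,0,-95,-0.4],[0,0,0,0,0,-135,-0.2],[0,0,0,0,0,-155,0.1],[0,0,0,0,0,-158,0.3],[0,0,0,0,0,-158,0.3]]}}

```text
time: 13.05
ee_pos: [0.4858, 0.3307, 0.1833]
eef_rot: [-0.094, 0.996, 0.0, 0.0]
ft_force: [-0.6, -0.5, -0.7]
width: 0.0503
grip_force: 0.0
```

Run:
```python
from h import *
s,c,P=wlook();print(s["ee_pos"].round(4),s["width"])
P[P[...,2]>.15]=0
blobs(P,.041,.07,(.48,.37),.1)
go(s,(478,118.5,185,90))
```

```text
[0.4858 0.3307 0.1833] 0.05034319294328699
[318. 187.] 640 c=(485,331) 69x11 yaw=11.1 z [0.0502 0.0514]
[377. 188.] 703 c=(473,394) 68x12 yaw=10.2 z [0.0501 0.0514]
turn [0.001 0.001 0.188] shift [  47.3 -207.    -1.8]
```

Both handles lie flat in the tray. Next is the turn.

{"fn": "jog_arm", "kwargs": {"plan": [[0,0,0.04,7,-30,0,0.3],[0,0,0.09,17,-75,0,0.3],[0,0,0.13,27,-120,0,0.3],[0,0,0.17,37,-162,0,0.3],[0,0,0.188,44,-193,0,0.3],[0,0,0.188,47,-207,0,0.3],[0,0,0.188,47,-207,0,0.3],[0,0,0.188,47,-207,0,0.3]]}}

```text
time: 13.9
ee_pos: [0.4779, 0.1196, 0.1825]
eef_rot: [-0.001, 1.0, 0.0, -0.0]
ft_force: [-0.4, 0.4, -0.0]
width: 0.0568
grip_force: 0.0
```

Run:
```python
from h import *
s,c,P=wlook();print(s["time"],s["ee_pos"].round(4),s["width"])
P[P[...,2]>.15]=0
blobs(P,.11,.14,(.478,.1185),.06)
go(s,(478,118.5,91,90))
```

```text
13.9 [0.4779 0.1196 0.1825] 0.05679498540905676
[317. 210.] 1109 c=(478,119) 31x30 yaw=-0.7 z [0.1194 0.1204]
turn [ 0.    -0.001  0.002] shift [-0.1 -1.1 91.5]
```

{"fn": "jog_arm", "kwargs": {"plan": [[0,0,0,0,-0.5,15,0.3],[0,0,0,0,-0.5,50,0.3],[0,0,0,0,-0.5,78,0.3],[0,0,0,0,-0.5,90,0.3],[0,0,0,0,-0.5,91.5,0.3],[0,0,0,0,-0.5,91.5,0.3],[0,0,0,0,-0.5,91.5,-1],[0,0,0,0,-0.5,91.5,-1],[0,0,0,0,-0.5,91.5,-1],[0,0,0,0,-0.5,91.5,-1]]}}

```text
time: 14.95
ee_pos: [0.4785, 0.118, 0.092]
eef_rot: [-0.0, 1.0, 0.0, 0.0]
ft_force: [-0.1, 2.2, 0.1]
width: 0.0326
grip_force: 1.6
```

{"fn": "jog_arm", "kwargs": {"plan": [[0,0,0,0,0,0,-1],[0,0,0,0,0,-20,-1],[0,0,0,0,0,-55,-1],[0,0,0,0,0,-85,-1],[0,0,0,0,0,-100,-1],[0,0,0,0,0,-100,-1]]}}

```text
time: 15.55
ee_pos: [0.4792, 0.1182, 0.1934]
eef_rot: [-0.0, 1.0, 0.001, 0.001]
ft_force: [-0.1, -0.4, -1.9]
width: 0.0309
grip_force: 40.0
```

Run:
```python
from h import *
from bench import status
s=status.read_state();print(s["ee_pos"].round(4),s["width"],s["grip_force"],s["joint_positions"].round(2))
go(s,(481.5,-349.5,190,80),(481.5,-349.5,30,80))
```

```text
[0.4792 0.1182 0.1934] 0.03094130087489 39.9998212326318 [-0.77  0.05  0.45  1.86 -0.02  1.23  1.26]
turn [0.002 0.003 0.175] shift [  -2.2 -467.7    2.5]
turn [0.002 0.003 0.175] shift [  -1.8 -467.9  162.5]
```

{"fn": "jog_arm", "kwargs": {"plan": [[0,0,0.02,0,-30,0,-1],[0,0,0.04,0,-72,0,-1],[0,0,0.06,0,-116,0,-1],[0,0,0.08,0,-160,0,-1],[0,0,0.1,0,-204,0,-1],[0,0,0.12,0,-248,0,-1],[0,0,0.14,-1,-292,0,-1],[0,0,0.16,-1,-336,0,-1],[0,0,0.175,-2,-380,0,-1],[0,0,0.175,-2,-420,0,-1],[0,0,0.175,-2,-450,0,-1],[0,0,0.175,-2,-467,0,-1]]}}

```text
time: 16.75
ee_pos: [0.4786, -0.3519, 0.1897]
eef_rot: [0.089, 0.996, -0.0, -0.001]
ft_force: [0.4, 1.2, -1.2]
width: 0.0309
grip_force: 40.0
```

{"fn": "jog_arm", "kwargs": {"plan": [[0,0,0,0,0,0,-1],[0,0,0,0,0,20,-1],[0,0,0,0,0,60,-1],[0,0,0,0,0,100,-1],[0,0,0,0,0,135,-1],[0,0,0,0,0,153,-1],[0,0,0,0,0,158,-1],[0,0,0,0,0,158,-1],[0,0,0,0,0,158,-1]]}}

```text
time: 17.65
ee_pos: [0.4809, -0.3492, 0.0344]
eef_rot: [0.087, 0.996, -0.0, 0.001]
ft_force: [0.6, -0.4, -2.5]
width: 0.0311
grip_force: 40.0
```

{"fn": "jog_arm", "kwargs": {"plan": [[0,0,0,0,0,4,-1],[0,0,0,0,0,8,-1],[0,0,0,0,0,10,-1],[0,0,0,0,0,11,-1],[0,0,0,0,0,12,-1],[0,0,0,0,0,12,-1]]}}

```text
time: 18.25
ee_pos: [0.4803, -0.3491, 0.022]
eef_rot: [0.087, 0.996, 0.0, 0.0]
ft_force: [-2.7, 2.5, 4.5]
width: 0.0308
grip_force: 40.0
```

{"fn": "jog_arm", "kwargs": {"plan": [[0,0,0,0,0,12,0.2],[0,0,0,0,0,12,0.2],[0,0,0,0,0,12,0.2],[0,0,0,0,0,-5,0.2],[0,0,0,0,0,-35,0.2],[0,0,0,0,0,-80,0.2],[0,0,0,0,0,-125,0],[0,0,0,0,0,-165,-0.5],[0,0,0,0,0,-185,-1],[0,0,0,0,0,-190,-1],[0,0,0,0,0,-190,-1]]}}

```text
time: 19.35
ee_pos: [0.4804, -0.3491, 0.2122]
eef_rot: [0.087, 0.996, 0.0, 0.001]
ft_force: [1.1, -0.6, -0.8]
width: 0.0205
grip_force: 0.0
```

Run:
```python
from h import *
from bench import camera
s,c,P=wlook("pics/w2.png");print(s["time"],s["ee_pos"].round(4),s["width"])
P[P[...,2]>.15]=0
blobs(P,.044,.07,(.48,-.35),.06); blobs(P,.0075,.02,(.48,-.35),.065)
# counter frame with yaw 8.8
c=camera("top");np.savez("top2.npz",**c);cv2.imwrite("pics/top2.png",c["image"][:,:,::-1])
Q=pts(c);hsv=cv2.cvtColor(c["image"],cv2.COLOR_RGB2HSV)
m=(np.hypot(Q[...,0]-.695,Q[...,1]-.004)<.03)&(Q[...,2]>.09)
mm=(m&(hsv[...,2]>120)).astype(np.uint8);k,l,st,ce=cv2.connectedComponentsWithStats(mm);i=1+np.argmax(st[1:,4]);print(st[i],ce[i],ray(c,*ce[i],.115).round(4),Q[l==i].mean(0).round(4))
a=np.radians(8.8);f=np.array([np.cos(a),np.sin(a),0]);z=np.array([0,0,-1])*np.cos(np.pi/6)+f*.5;y=np.array([-f[1],f[0],0]);Rt=np.stack([np.cross(y,z),y,z],1)
p=np.array([692.5,3.5,115])
for d in(120,30):
    go(s,(*(p-z*d),Rt))
print(p-z*120)
```

```text
19.35 [ 0.4804 -0.3491  0.2122] 0.020517881557046924
[318. 183.] 556 c=(480,-348) 31x29 yaw=-10.7 z [0.0494 0.0505]
[318. 175.] 1794 c=(481,-348) 64x64 yaw=-8.8 z [0.0098 0.0109]
[298 123   8  11  48] [300.64583333 127.8125    ] [0.699  0.0095 0.115 ] [0.6995 0.0096 0.1138]
turn [-0.086 -0.518 -0.321] shift [-90.7 364.8  -6.5]
turn [-0.086 -0.518 -0.321] shift [-133.2  379.3   71.5]
[633.20629711  -5.67915018 218.92304845]
```

View pics/w2.png

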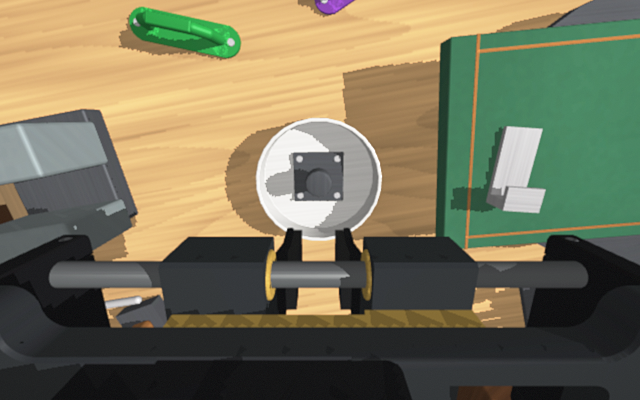

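The turn sits flat in the tin at (318,178): plate top at z = 0.010 and knob top at 0.050. Now to the front of the counter.

{"fn": "jog_arm", "kwargs": {"plan": [[-0.008,-0.05,-0.03,-8,33,-2,-1],[-0.016,-0.1,-0.06,-17,68,-4,-1],[-0.026,-0.155,-0.095,-27,108,-6,-1],[-0.035,-0.21,-0.13,-37,148,-6,-1],[-0.045,-0.27,-0.165,-47,190,-6,-1],[-0.054,-0.325,-0.2,-57,230,-6,-1],[-0.064,-0.385,-0.24,-67,270,-6,-1],[-0.074,-0.445,-0.275,-77,310,-6,-1],[-0.082,-0.495,-0.305,-86,345,-6,-1],[-0.086,-0.518,-0.321,-91,365,-6,-1],[-0.086,-0.518,-0.321,-91,365,-6,-1],[-0.086,-0.518,-0.321,-91,365,-6,-1]]}}

```text
time: 20.65
ee_pos: [0.6326, -0.0059, 0.2162]
eef_rot: [-0.074, 0.964, 0.02, 0.256]
ft_force: [0.1, -0.2, 0.2]
width: 0.0002
grip_force: 0.0
```

Run:
```python
from h import *
s,c,P=wlook("pics/w3.png");print(s["time"],s["ee_pos"].round(4),s["joint_positions"].round(2))
m=(np.hypot(P[...,0]-.693,P[...,1]-.004)<.05)&(P[...,2]>.08)&(P[...,2]<.14)
np.savez("w3.npz",P=P,image=c["image"])
v,u=np.nonzero(m);print(u.min(),u.max(),v.min(),v.max())
```

```text
20.65 [ 0.6326 -0.0059  0.2162] [-0.6  -0.02  0.58  1.97 -0.09  0.67  1.76]
302 335 175 210
```

View pics/w3.png

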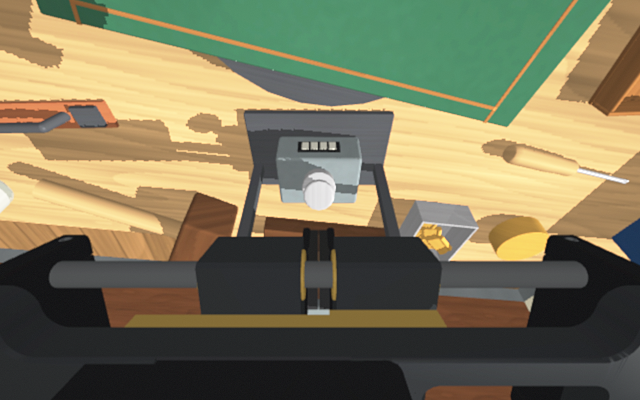

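The plunger disc is at (319,190), straight under the finger line. The posts are to either side and the hood is behind the fingers.

Run:
```python
from h import *
from bench import status
s=status.read_state();P=np.load("w3.npz")["P"]
m=(np.hypot(P[...,0]-.693,P[...,1]-.004)<.05)&(P[...,2]>.08)&(P[...,2]<.14)
R0=R.from_quat(s["eef_rot"]).as_matrix()
q=(P[m]-s["ee_pos"])@R0*1000
t=np.percentile(q[:,2],5);d=q[q[:,2]<t+4]
print(len(q),len(d),"tool-frame top z",np.percentile(d[:,2],[5,50,95]).round(1),rect(d[:,:2]/1000), "world",(R0@np.r_[np.median(d,0)]/1000+s["ee_pos"]).round(4))
cc=d-d.mean(0);print("normal in tool",np.linalg.svd(cc,full_matrices=False)[2][2].round(3))
a=np.radians(8.8);f=np.array([np.cos(a),np.sin(a),0]);z=np.array([0,0,-1])*np.cos(np.pi/6)+f*.5;y=np.array([-f[1],f[0],0]);Rt=np.stack([np.cross(y,z),y,z],1)
go(s,(*s["ee_pos"]*1000,Rt))
```

```text
958 718 tool-frame top z [116.6 117.8 119.6] c=(-1,2) 30x30 yaw=-63.8 world [0.6902 0.0048 0.1143]
normal in tool [ 0.019  0.007 -1.   ]
turn [-0.001 -0.003 -0.001] shift [0. 0. 0.]
```

{"fn": "jog_arm", "kwargs": {"plan": [[0,0,0,-1,2,20,-1],[0,0,0,-1,2,55,-1],[0,0,0,-1,2,85,-1],[0,0,0,-1,2,105,-1],[0,0,0,-1,2,113,-1],[0,0,0,-1,2,118,-1],[0,0,0,-1,2,122,-1],[0,0,0,-1,2,126,-1],[0,0,0,-1,2,129,-1],[0,0,0,-1,2,130,-1],[0,0,0,-1,2,130,-1]]}}

```text
time: 21.8
ee_pos: [0.6983, 0.0057, 0.1061]
eef_rot: [-0.074, 0.963, 0.02, 0.258]
ft_force: [-4.4, -4.4, 4.4]
width: 0.0007
grip_force: 2.9
```

{"fn": "jog_arm", "kwargs": {"plan": [[0,0,0,0,0,1,-1],[0,0,0,0,0,2,-1],[0,0,0,0,0,2.5,-1],[0,0,0,0,0,2.5,-1]]}}

```text
time: 22.2
ee_pos: [0.6989, 0.0057, 0.1057]
eef_rot: [-0.073, 0.963, 0.021, 0.258]
ft_force: [-31.5, -3.9, 31.5]
width: 0.0005
grip_force: 21.5
```

{"fn": "jog_arm", "kwargs": {"plan": [[0,0,0,0,0,-0.7,-1],[0,0,0,0,0,-0.7,-1],[0,0,0,0,0,-0.7,-1],[0,0,0,0,0,-0.7,-1],[0,0,0,0,0,-0.7,-1]]}}

```text
time: 22.7
ee_pos: [0.6987, 0.0057, 0.1058]
eef_rot: [-0.073, 0.963, 0.02, 0.258]
ft_force: [-22.8, -4.2, 23.6]
width: 0.0004
grip_force: 15.8
```

{"fn": "jog_arm", "kwargs": {"plan": [[0,0,0,0,0,-5,-1],[0,0,0,0,0,-12,-1],[0,0,0,0,0,-25,-1],[0,0,0,0,0,-55,-1],[0,0,0,0,0,-95,-1],[0,0,0,0,0,-135,-1],[0,0,0,0,0,-150,-1],[0,0,0,0,0,-150,-1],[0,0,0,0,0,-150,-1],[0,0,0,0,0,-150,-1]]}}

```text
time: 23.7
ee_pos: [0.6248, -0.0044, 0.2325]
eef_rot: [-0.074, 0.963, 0.02, 0.257]
ft_force: [0.1, -0.1, 0.2]
width: 0.0003
grip_force: 0.0
```

Run:
```python
from h import *
from bench import camera
s,c,P=wlook();print(s["time"],s["ee_pos"].round(4))
m=(np.hypot(P[...,0]-.690,P[...,1]-.005)<.012)&(P[...,2]>.09)&(P[...,2]<.14);print("disc",np.median(P[m],0).round(4))
c=camera("scene");cv2.imwrite("pics/end.png",c["image"][:,:,::-1])
Q=pts(c)
blobs(Q,.04,.07,(.48,.363),.1,30);blobs(Q,.1,.125,(.48,-.01),.19,25);blobs(Q,.044,.07,(.48,-.35),.05,20)
```

```text
23.7 [ 0.6248 -0.0044  0.2325]
disc [0.6892 0.0049 0.114 ]
[433. 309.] 141 c=(486,330) 70x12 yaw=10.4 z [0.0497 0.0522]
[458. 326.] 158 c=(474,392) 71x12 yaw=11.1 z [0.0499 0.0521]
[264. 145.] 47 c=(480,-352) 30x21 yaw=12.1 z [0.0493 0.0513]
```

View pics/end.png

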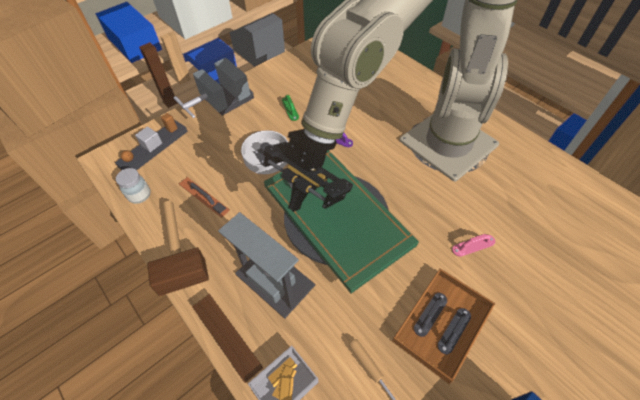

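The final picture shows both handles in the tray at (433,312) and (456,328), with the turnscrew and latch where they were. The plunger is back up, and the keeper was last seen in its place on the shutter. I'm handing the job in.

```bash
python3 -c "
from bench import order
print(order.close_job())"
```

```text
the job is handed in; nothing more can be done
None
```

The job is handed in at about 24 s: both bow handles lie flat in the tray, the cupboard turn lies flat in the tin, and the plunger was pressed to its stop, held about half a second and came back up; the hand-in returned no verdict.

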